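# Heft, sort and shade the media bottles

## Robot

A 7-joint arm with a two-finger parallel gripper is mounted at the origin on the work surface. World frame = base frame: x ahead of the robot, y to its left, z up, the work surface at z = 0. Lengths are in m, angles in rad, forces in N, time in s.
With the tool pointing down it reaches from about 0.4 to 0.85 m from the base axis. Payload 10.4 kg.
Tool frame: the origin (TCP) lies between the finger pads; the fingertips stand manip.tip_extent ahead of it and the grasp point (between the pads) lies 6 mm ahead of it (manip.tip_extent is the distance from the TCP to the fingertips, in m); z points along the fingers, y is the line along which they close (so a half turn about z gives the same grasp; the last joint's range is limited). The gripper opens to 85 mm and grips with 20 to 120 N. Pads are 22 mm wide; open, the fingers measure 114 mm over their backs; the gripper's body (76 mm by 85 mm) begins 54 mm behind the grasp point. The pads swing forward as they close: fully open they stand 13 mm farther back than shut.
Start: joints at [-1.138, 0.332, -0.065, 1.46, 0.022, 1.35, -0.088], TCP at [0.275, 0.561, 0.225] pointing down, gripper open.
Joint ranges: [-2.6, 2.6], [-0.5, 2.12], [-1.47, 1.34], [0.16, 2.42], [-1.27, 4.41], [0.06, 2.06], [-2.6, 2.6]. Speed limits (rad/s): [2.22, 2.22, 2.79, 2.79, 3.14, 3.14, 3.14].

## Interface

Orientations are given as a unit quaternion [x, y, z, w].
In Python, from workcell import get_obs, optics, workorder, manip gives the robot as it stands.
- The arm moves only by the tool jog_arm, never from a script. Its argument "increments" is a list of rows, each a list of 7 numbers: the shift along the tool's x, y, z in m, then the turn, a rotation vector about the tool's x, y, z in rad, then the opening, from -1 (shut) to 1 (fully open). A call has 1 to 5 rows; each row is the pose to reach, as a shift and turn from the pose commanded when the call began, along the tool's axes at that moment; what a row does not reach only later rows make up. A row lasts 1/12 s, in which the tool goes at most 41.7 mm and 7.16 degrees, less where a joint would pass 70% of its speed; a pose out of reach is approached as far as the arm can. A call with a gripper value outside its range is refused whole. The fingers move at their own pace and stop on an object; "grip_force" is the grip in N (left out, the last holds). Time passes only in rows, so rows that repeat a pose let the fingers close. It gives the time, the measured TCP pose, the force, the opening and the grip force at its end, in the units of the state.
- get_obs(): the state, without advancing time (a new reading comes with each control period).
- optics.camera(name): name is "scene" or "top"; returns a dict with "color" (420x560x3 uint8, red, green, blue), "depth" (420x560 float32, m along the optical axis (not along the pixel's ray), 0 where there is no reading), "K" (3x3 intrinsics, pixels), "k1" (the pictures are not rectified: a ray, as slopes to the right and down, at radius r is drawn at 1 + k1 r^2 times it, then the intrinsics apply), "R" (3x3) and "t" (3): a world point X has camera coordinates R X + t. Camera axes: x right, y down, z forward; pixel columns grow to the right and rows downward; lengths in m; the calibration is good to about 2 mm. A picture is of the moment at which its call begins.
- workorder.hand_in(): hands the job in; it is judged then, once.
The state is a dict: "clock": time; "joint_pos": joint angles; "joint_velocities": joint speeds; "tau": joint torques, N m; "position": TCP position; "ee_rot": TCP orientation; "ft_force": force on the tool from outside, world axes, zero at the start; "torque": the same for the moment, N m; "grip_width": opening from 0.0 (shut) to 1.0 (fully open); "grasp_force": force on a finger pad.
Only numpy, scipy, OpenCV 4.12 (cv2) and the standard library are available. Lean on these libraries where they do the work, as an engineer would, in place of code of your own. Each camera call takes 0.05 s, during which the arm holds its last target. There are 200 camera calls.

## Task

Heft each of the small grey-capped white bottles, also one that may already be in the rack: stand those heavier than 350 g upright in the steel rack tray, and those lighter upright in the grey plastic crate. When all are sorted, take the amber shield out of its holder and lean it gently, standing on the bench, against the front rail of the rack, centred along the rail with its top tilted towards the rack, so that it shades the bottles. Leave the tape, beaker, pen and scissors where they are, and do not let the shield fall flat.

Things in the scene. Friction and masses are not known exactly. Their poses are not given: they have to be found in the camera images.
- bottle_1: white opaque closed bottle standing upright: body 58 mm diameter, 85 mm high; on it a grey cylindrical cap, 38 mm diameter, from 85 to 122 mm height (its lowest 8 mm hidden by a sloped shoulder). Origin at the centre of its underside, z up. Weight unseen, anywhere from 120 to 600 g, mostly low down. Three to five bottles are present; absent ones have no pose.
- bottle_2: white opaque closed bottle standing upright: body 58 mm diameter, 85 mm high; on it a grey cylindrical cap, 38 mm diameter, from 85 to 122 mm height (its lowest 8 mm hidden by a sloped shoulder). Origin at the centre of its underside, z up. Weight unseen, anywhere from 120 to 600 g, mostly low down. Three to five bottles are present; absent ones have no pose.
- bottle_3: white opaque closed bottle standing upright: body 58 mm diameter, 85 mm high; on it a grey cylindrical cap, 38 mm diameter, from 85 to 122 mm height (its lowest 8 mm hidden by a sloped shoulder). Origin at the centre of its underside, z up. Weight unseen, anywhere from 120 to 600 g, mostly low down. Three to five bottles are present; absent ones have no pose.
- bottle_4: white opaque closed bottle standing upright: body 58 mm diameter, 85 mm high; on it a grey cylindrical cap, 38 mm diameter, from 85 to 122 mm height (its lowest 8 mm hidden by a sloped shoulder). Origin at the centre of its underside, z up. Weight unseen, anywhere from 120 to 600 g, mostly low down. Three to five bottles are present; absent ones have no pose.
- bottle_5: white opaque closed bottle standing upright: body 58 mm diameter, 85 mm high; on it a grey cylindrical cap, 38 mm diameter, from 85 to 122 mm height (its lowest 8 mm hidden by a sloped shoulder). Origin at the centre of its underside, z up. Weight unseen, anywhere from 120 to 600 g, mostly low down. Three to five bottles are present; absent ones have no pose.
- rack: fixed steel tray, 104 mm along x by 330 mm along y, floor 6 mm high, rims 50 mm high and 4 mm thick, open above; holds five bottles in a row along y, 62 mm apart; one may be in it at the start. A round 10 mm rail on two end posts runs along y in front of the tray, axis at x = -55 mm, 120 mm above the bench. Origin at the centre of its underside; the rail side (-x) faces the robot.
- rail_mid (a point): middle of the axis of the rack's front rail
- crate: fixed open grey plastic crate, 190 x 190 mm, 60 mm high, walls and floor 5 mm, slick inside; five bottles fit: four at 55 mm from its centre lines and one in the middle. Origin at the centre of its underside.
- shield: loose amber acrylic panel, 8 mm thick (its x), 160 mm wide (its y), 200 mm tall (its z), 310 g; origin at the centre of its lower edge face. At the start it stands upright in the holder.
- shield_top (a point): middle of the shield's upper edge, 200 mm above its origin along its z
- holder: fixed aluminium holder, 60 x 130 mm, with a slot 11 mm wide along its y between two 45 mm high walls; slot floor 6 mm above the bench. Origin at the centre of its underside.
- mixer: fixed blue bench mixer, 120 x 140 mm, 130 mm high with its round rubber cup; not needed. Origin at the centre of its underside.
- tape: bystander: roll of paper tape lying flat, 44 mm diameter, 20 mm high; origin under its centre
- beaker: bystander: open glass beaker, 70 mm diameter, 90 mm high; origin under its centre
- pen: bystander: marker pen lying flat, about 130 mm along its y, 16 mm thick; origin under it
- scissors: bystander: scissors lying flat, about 170 mm along their x, 12 mm high; origin under them
Things that resemble listed ones, but are neither listed nor needed, are in the scene too. Leave any pink or yellow look-alike of the bottle_1 alone. Of the things shaped like the shield, the amber one is meant.

How it is judged:
On the way, in this order (a step that is already met when the one before it is completed fails the run):
1. every bottle stands in its right place: heavy ones in the rack tray, light ones in the crate (((x of bottle_1 in the frame of rack between -0.05 and 0.05 m and y of bottle_1 in the frame of rack between -0.165 and 0.165 m and z of bottle_1 in the frame of rack below 0.02 m and contact force between bottle_1 and rack above 3.04 N) or (x of bottle_1 in the frame of crate between -0.09 and 0.09 m and y of bottle_1 in the frame of crate between -0.09 and 0.09 m and z of bottle_1 in the frame of crate below 0.02 m and contact force between bottle_1 and crate between 0.5 and 3.83 N)) and angle between each of bottle_1, bottle_2, bottle_3, bottle_4, bottle_5's own z axis and vertical below 0.2 rad and linear speed of each of bottle_1, bottle_2, bottle_3, bottle_4, bottle_5 below 0.03 m/s and ((x of bottle_2 in the frame of rack between -0.05 and 0.05 m and y of bottle_2 in the frame of rack between -0.165 and 0.165 m and z of bottle_2 in the frame of rack below 0.02 m and contact force between bottle_2 and rack above 3.04 N) or (x of bottle_2 in the frame of crate between -0.09 and 0.09 m and y of bottle_2 in the frame of crate between -0.09 and 0.09 m and z of bottle_2 in the frame of crate below 0.02 m and contact force between bottle_2 and crate between 0.5 and 3.83 N)) and ((x of bottle_3 in the frame of rack between -0.05 and 0.05 m and y of bottle_3 in the frame of rack between -0.165 and 0.165 m and z of bottle_3 in the frame of rack below 0.02 m and contact force between bottle_3 and rack above 3.04 N) or (x of bottle_3 in the frame of crate between -0.09 and 0.09 m and y of bottle_3 in the frame of crate between -0.09 and 0.09 m and z of bottle_3 in the frame of crate below 0.02 m and contact force between bottle_3 and crate between 0.5 and 3.83 N)) and ((x of bottle_4 in the frame of rack between -0.05 and 0.05 m and y of bottle_4 in the frame of rack between -0.165 and 0.165 m and z of bottle_4 in the frame of rack below 0.02 m and contact force between bottle_4 and rack above 3.04 N) or (x of bottle_4 in the frame of crate between -0.09 and 0.09 m and y of bottle_4 in the frame of crate between -0.09 and 0.09 m and z of bottle_4 in the frame of crate below 0.02 m and contact force between bottle_4 and crate between 0.5 and 3.83 N)) and ((x of bottle_5 in the frame of rack between -0.05 and 0.05 m and y of bottle_5 in the frame of rack between -0.165 and 0.165 m and z of bottle_5 in the frame of rack below 0.02 m and contact force between bottle_5 and rack above 3.04 N) or (x of bottle_5 in the frame of crate between -0.09 and 0.09 m and y of bottle_5 in the frame of crate between -0.09 and 0.09 m and z of bottle_5 in the frame of crate below 0.02 m and contact force between bottle_5 and crate between 0.5 and 3.83 N))), for 0.3 s.
2. the shield leans against the rack's front rail (angle between shield's own z axis and vertical between 0.1 and 0.65 rad and contact force between shield and rack above 0.1 N and height (world z) of shield below 0.012 m and x of shield in the frame of rack below -0.06 m and y of shield in the frame of rack between -0.045 and 0.045 m and angle between the y axis of shield and the y axis of rack, either way round below 0.2 rad and linear speed of shield below 0.02 m/s and contact force between shield and the fingers below 0.05 N), for 0.3 s.
At the end, for the whole second after the job is handed in: Bottles upright (0.2 rad) and still on the floor of the rack tray if over 350 g, else of the crate (310-390 g: either); shield released, lower edge on the bench, leaning on the rack tilted 0.10-0.65 rad, parallel to the rail within 0.2 rad, within 45 mm of its middle (all of step 1 and all of step 2); the robot touches nothing.
It fails at once if the tape, beaker, pen or scissors are moved more than 50 mm (distance of any of tape, beaker, pen, scissors from where it was at the start of the episode above 0.05 m).
It fails at once if the shield falls flat (angle between shield's own z axis and vertical above 1.2 rad).
It fails at once if the shield is slammed into the rack (over 60 N) (contact force between shield and rack above 60 N).
Of bottle_1, bottle_2, bottle_3, bottle_4, bottle_5 only 3 to 5 are there at a start; the rules pass over those that are not, and their reading is None.
At some moment in a run one of bottle_1, bottle_2, bottle_3, bottle_4, bottle_5 may be knocked a few centimetres aside while the robot is not near it.
It also fails if it takes over 210 s, if anything falls off the work surface, if the arm or the gripper's body presses on something with over 40 N, if the wrist force passes 120 N, or if a joint passes its speed limit or range.

## Working session

There is one attempt and no reset: what is moved stays moved. The work goes in short steps, Python scripts to look and compute and a tool call to move; the robot and the scene stay as the last step left them, time stands still between calls to the robot, and variables do not carry over. Pictures are saved under pics/ and viewed, at most 14 in all, crops included, and the job is handed in when it is done.

Besides the shell and the picture viewer there is one more tool, called after "Emit:" as name([rows], argument=value, ...), one row to a line, values as JSON. jog_arm: Moves the arm, as the interface text tells. Its arguments: {"type":"object","properties":{"increments":{"type":"array"},"grip_force":{"type":"number"}},"required":["increments"]}

```bash
mkdir -p pics; ls
cat > h.py <<'E'
import numpy as np, cv2
from workcell import get_obs, optics, workorder, manip
def cam(n):
    c=optics.camera(n); return c
def cloud(c):
    K=np.array(c["K"]);k1=c["k1"];h,w=c["depth"].shape
    u,v=np.meshgrid(np.arange(w),np.arange(h))
    D=np.array([k1,0,0,0,0.])
    p=cv2.undistortPoints(np.stack([u.ravel(),v.ravel()],1).astype(np.float32)[:,None],K,D)[:,0]
    d=c["depth"].ravel()
    X=np.c_[p*d[:,None],d]
    W=(X-np.array(c["t"]))@np.array(c["R"])
    W[d==0]=np.nan
    return W.reshape(h,w,3)
def save(c,n): cv2.imwrite("pics/"+n,c["color"][:,:,::-1])
E
python3 - <<'E'
from h import *
for n in("scene","top"):
    c=cam(n);save(c,n+"0.png");np.save(n+"0.npy",cloud(c));print(n,c["K"],c["k1"],c["R"],c["t"])
    np.save(n+"0c.npy",c["color"])
print(get_obs(),manip.tip_extent)
E
```

```text
pics
scene [[498.08571252   0.         283.34309629]
 [  0.         498.08571252 208.56304054]
 [  0.           0.           1.        ]] 0.024373567949876086 [[ 0.66577777  0.74614698 -0.00215331]
 [ 0.55482265 -0.49698694 -0.66721496]
 [-0.49891059  0.44302219 -0.74486211]] [-0.322539   -0.19377654  1.72932048]
top [[459.55973586   0.         281.54810877]
 [  0.         459.55973586 214.03143998]
 [  0.           0.           1.        ]] 0.00953874159542655 [[ 0.00362975 -0.99999163 -0.00188889]
 [-0.9963638  -0.00345577 -0.08513072]
 [ 0.08512348  0.00219102 -0.996368  ]] [-0.01790571  0.49897237  1.42791645]
{'clock': 0.1, 'joint_pos': array([-1.13764956,  0.332844  , -0.06469446,  1.46085375,  0.02159078,
        1.3499117 , -0.08851372]), 'joint_velocities': array([ 0.00058821, -0.00147619,  0.00094506, -0.0009049 ,  0.00027635,
       -0.00111281, -0.00051088]), 'tau': array([ 5.83656092e-04, -6.26742840e+01,  4.84068948e-02, -3.92431319e+01,
        1.62834674e-02,  7.05163489e-03, -5.49827678e-05]), 'position': array([0.2749333 , 0.56089317, 0.22407514]), 'ee_rot': array([ 2.25907239e-01,  9.74148594e-01, -6.49218884e-04, -1.23746209e-04]), 'ft_force': array([-0.374769  ,  0.07519316,  0.31587786]), 'torque': array([ 0.05460534, -0.0465789 , -0.01010812]), 'grasp_force': 0.0, 'grip_width': 1.0000550171769322} 0.025
```

View pics/top0.png

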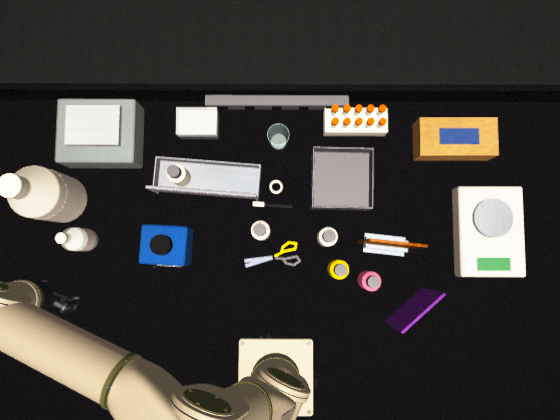

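View pics/scene0.png

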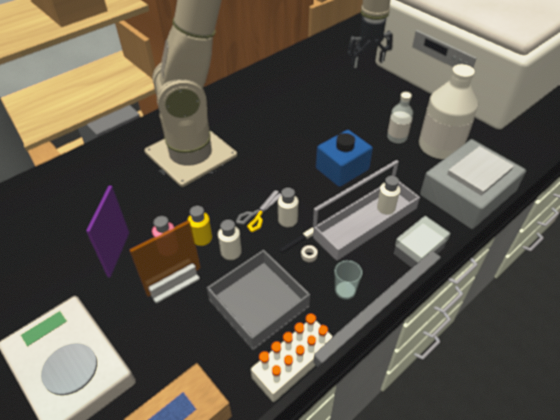

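The top view shows grey-capped white bottles at (261,230), (328,237) and (178,173, in the rack). The yellow (339,269) and pink (370,281) ones are look-alikes. The amber shield stands in its holder at (390,242), and the purple panel at (415,313) is a decoy.

```bash
cat > m.py <<'E'
from h import *
from scipy.optimize import least_squares
def bottles(W,seeds):
    for (u,v) in seeds:
        p=W[v-14:v+14,u-14:u+14].reshape(-1,3)
        zt=np.nanpercentile(p[:,2],90)
        q=p[(p[:,2]>zt-.006)&(p[:,2]<zt+.006)]
        c,r=cv2.minEnclosingCircle(q[:,:2].astype(np.float32))
        print((u,v),"ztop %.3f"%zt,"mean",q.mean(0).round(4),"circ",np.round(c,4),round(r,4),len(q))
E
python3 - <<'E'
from m import *
T=np.load("top0.npy");S=np.load("scene0.npy")
bottles(T,[(261,228),(328,235),(178,171),(339,267),(370,279)])
def reg(W,u0,u1,v0,v1,z0,z1,n):
    p=W[v0:v1,u0:u1].reshape(-1,3);q=p[(p[:,2]>z0)&(p[:,2]<z1)]
    r=cv2.minAreaRect(q[:,:2].astype(np.float32));print(n,len(q),np.round(r[0],4),np.round(r[1],4),round(r[2],2),"z",np.median(q[:,2]).round(4)); return q
reg(T,145,268,150,205,.03,.06,"rack rim")
q=reg(T,145,268,170,210,.105,.14,"rail")
print(np.percentile(q,[2,50,98],axis=0).round(3))
reg(T,305,380,140,215,.045,.075,"crate rim")
q=reg(T,355,435,228,262,.1,.25,"shield"); print(np.percentile(q,[1,50,99],axis=0).round(4))
q=reg(T,355,435,228,262,.17,.25,"shieldtop"); print(np.percentile(q,[1,50,99],axis=0).round(4))
reg(T,355,435,228,262,.035,.055,"holder")
reg(T,245,305,238,270,.004,.02,"scissors")
reg(T,248,296,198,212,.004,.02,"pen")
reg(T,135,195,220,270,.05,.14,"mixer")
# colour seg amber in scene
c=np.load("scene0c.npy");hsv=cv2.cvtColor(c,cv2.COLOR_RGB2HSV)
m=(hsv[...,0]<22)&(hsv[...,1]>130)&(hsv[...,2]>40);m[:,:125]=0;m[:,205:]=0;m[:220]=0;m[300:]=0
m=cv2.erode(m.astype(np.uint8),np.ones((3,3)))>0
p=S[m];p=p[~np.isnan(p[:,0])]
print(len(p),np.percentile(p,[1,25,50,75,99],axis=0).round(4))
g=np.median(p,0);U,s,Vt=np.linalg.svd(p-p.mean(0),full_matrices=False);print("normal",Vt[2],p.mean(0),s/np.sqrt(len(p)))
E
python3 - <<'E'
import cv2
a=cv2.imread('pics/top0.png')[130:270,140:440];b=cv2.imread('pics/scene0.png')[160:310,80:420]
cv2.imwrite('pics/crop0.png',cv2.vconcat([cv2.resize(a,(640,290),interpolation=2),cv2.resize(b,(640,283),interpolation=2)]))
E
```

```text
(261, 228) ztop 0.121 mean [0.4448 0.049  0.1216] circ [0.4447 0.049 ] 0.0187 126
(328, 235) ztop 0.120 mean [ 0.4257 -0.155   0.121 ] circ [ 0.4257 -0.1552] 0.0187 129
(178, 171) ztop 0.127 mean [0.6167 0.3041 0.1271] circ [0.6171 0.3043] 0.0199 139
(339, 267) ztop 0.121 mean [ 0.3278 -0.1876  0.1216] circ [ 0.328  -0.1878] 0.0188 133
(370, 279) ztop 0.121 mean [ 0.294  -0.2828  0.1217] circ [ 0.2941 -0.2823] 0.019 131
rack rim 539 [0.6102 0.2195] [0.3309 0.1147] 85.52 z 0.0462
rail 480 [0.5844 0.2205] [0.3282 0.0652] 85.46 z 0.1239
[[0.543 0.065 0.112]
 [0.56  0.267 0.124]
 [0.619 0.378 0.132]]
crate rim 548 [ 0.6116 -0.2044] [0.1908 0.193 ] 88.9 z 0.0575
shield 282 [ 0.4053 -0.3348] [0.1599 0.0085] 83.82 z 0.2034
[[ 0.3943 -0.4116  0.1082]
 [ 0.4049 -0.3294  0.2034]
 [ 0.4158 -0.2555  0.2105]]
shieldtop 213 [ 0.4054 -0.3349] [0.1597 0.0083] 83.9 z 0.2047
[[ 0.3943 -0.4133  0.1733]
 [ 0.405  -0.3318  0.2047]
 [ 0.4157 -0.256   0.2105]]
holder 252 [ 0.4053 -0.3316] [0.1529 0.0351] 83.96 z 0.0447
scissors 542 [0.3751 0.006 ] [0.0978 0.1866] 0.21 z 0.0081
pen 223 [0.5303 0.016 ] [0.1512 0.0398] 87.85 z 0.0121
mixer 2030 [0.3942 0.3358] [0.1407 0.1317] 88.17 z 0.0999
2361 [[ 0.4043 -0.4142  0.05  ]
 [ 0.4104 -0.38    0.0969]
 [ 0.4144 -0.3421  0.138 ]
 [ 0.4186 -0.3018  0.1761]
 [ 0.4243 -0.2642  0.2072]]
normal [-0.99428632  0.1066513  -0.0044964 ] [ 0.41439311 -0.34087005  0.13559723] [0.04665127 0.04452094 0.00176928]
```

View pics/crop0.png

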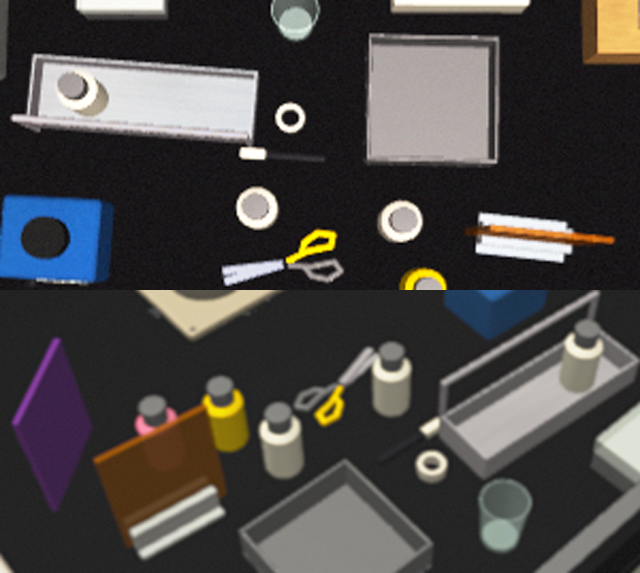

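The enlarged crop confirms it: white bottles at crop (257,207), (402,220) and (78,90, in the rack), with the amber panel in the silver holder. I start with the rack bottle at world (0.617, 0.304).

Emit:
jog_arm([
  [-0.03,-0.006,-0.008,0,0,-0.09,1],
  [-0.07,-0.013,-0.016,0,0,-0.18,1],
  [-0.11,-0.02,-0.024,0,0,-0.27,1],
  [-0.15,-0.028,-0.032,0,0,-0.36,1],
  [-0.19,-0.036,-0.04,0,0,-0.456,1],
], grip_force=60)

```text
clock: 0.52
position: [0.4311, 0.4437, 0.2649]
ee_rot: [-0.002, 1.0, -0.0, -0.0]
ft_force: [0.6, 0.7, 0.8]
grip_width: 1.001
grasp_force: 0.0
```

Emit:
jog_arm([
  [-0.03,-0.022,0,0,0,0,1],
  [-0.06,-0.045,0,0,0,0,1],
  [-0.09,-0.068,0,0,0,0,1],
  [-0.12,-0.09,0,0,0,0,1],
  [-0.15,-0.113,0,0,0,0,1],
])

```text
clock: 0.93
position: [0.581, 0.331, 0.2645]
ee_rot: [-0.0, 1.0, -0.0, -0.0]
ft_force: [0.3, 0.9, 1.3]
grip_width: 1.001
grasp_force: 0.0
```

Emit:
jog_arm([
  [-0.02,-0.015,0,0,0,0,1],
  [-0.037,-0.028,0,0,0,0,1],
  [-0.037,-0.028,0,0,0,0,1],
  [-0.037,-0.028,0,0,0,0,1],
])

```text
clock: 1.27
position: [0.6175, 0.303, 0.2639]
ee_rot: [0.001, 1.0, -0.0, -0.0]
ft_force: [-0.6, -0.0, -0.3]
grip_width: 1.001
grasp_force: 0.0
```

```bash
cat >> m.py <<'E'
from scipy.spatial.transform import Rotation as Ro
def st():
    o=get_obs();R=Ro.from_quat(o["ee_rot"]).as_matrix()
    print("t%.2f"%o["clock"],"pos",o["position"].round(4),"F",o["ft_force"].round(2),"gw %.3f"%o["grip_width"],"gf %.1f"%o["grasp_force"],"q",o["joint_pos"].round(2));print(R.round(3).tolist());return o,R
def inc(tp,Rt=None):
    o,R=st();d=R.T@(np.array(tp)-o["position"]);print("inc",d.round(4), "rot", None if Rt is None else Ro.from_matrix(R.T@Rt).as_rotvec().round(4))
E
python3 - <<'E'
from m import *
inc([.617,.3042,.127])
T=cloud(cam("top"));np.save("top1.npy",T)
bottles(T,[(261,228),(328,235),(178,171)])
E
```

```text
t1.27 pos [0.6175 0.303  0.2639] F [-0.64 -0.   -0.27] gw 1.001 gf 0.0 q [-0.58  0.46  0.09  1.21 -0.04  1.47  1.07]
[[-1.0, 0.002, -0.001], [0.002, 1.0, -0.001], [0.001, -0.001, -1.0]]
inc [0.0004 0.0013 0.1369] rot None
(261, 228) ztop 0.121 mean [0.4445 0.0493 0.1213] circ [0.4445 0.0491] 0.0189 129
(328, 235) ztop 0.120 mean [ 0.4258 -0.1549  0.1208] circ [ 0.426  -0.1548] 0.0188 132
(178, 171) ztop 0.349 mean [0.6054 0.2582 0.3478] circ [0.605  0.2532] 0.0216 41
```

Emit:
jog_arm([
  [0,0.001,0.035,0,0,0,1],
  [0,0.001,0.07,0,0,0,1],
  [0,0.001,0.105,0,0,0,1],
  [0,0.001,0.13,0,0,0,1],
  [0,0.001,0.142,0,0,0,1],
])

```text
clock: 1.73
position: [0.6138, 0.3062, 0.1187]
ee_rot: [-0.001, 1.0, -0.001, -0.003]
ft_force: [-0.6, 0.2, -0.7]
grip_width: 1.002
grasp_force: 0.0
```

Emit:
jog_arm([
  [0,0,0,0,0,0,1],
  [0,0,0,0,0,0,-1],
  [0,0,0,0,0,0,-1],
  [0,0,0,0,0,0,-1],
  [0,0,0,0,0,0,-1],
])

```text
clock: 2.15
position: [0.6176, 0.3058, 0.1247]
ee_rot: [-0.0, 1.0, 0.001, 0.001]
ft_force: [-0.3, -0.0, 0.5]
grip_width: 0.458
grasp_force: 0.0
```

Emit:
jog_arm([
  [0,0,0,0,0,0,-1],
  [0,0,0,0,0,0,-1],
  [0,0,0,0,0,0,-1],
  [0,0,0,0,0,0,-1],
  [0,0,0,0,0,0,-1],
])

```text
clock: 2.57
position: [0.6169, 0.3053, 0.1228]
ee_rot: [-0.0, 1.0, 0.0, -0.0]
ft_force: [-0.2, 0.3, 0.5]
grip_width: -0.002
grasp_force: 0.0
```

Run:
```python
from m import *
st();c=cam("scene");W=cloud(c);save(c,"s2.png")
cv2.imwrite("pics/s2c.png",cv2.resize(c["color"][60:340,200:500,::-1],(600,560)))
```

```text
t2.57 pos [0.6169 0.3053 0.1228] F [-0.2   0.27  0.54] gw -0.002 gf 0.0 q [-0.58  0.53  0.08  1.4  -0.04  1.21  1.07]
[[-1.0, -0.0, -0.0], [-0.0, 1.0, 0.0], [0.0, 0.0, -1.0]]
```

View pics/s2c.png

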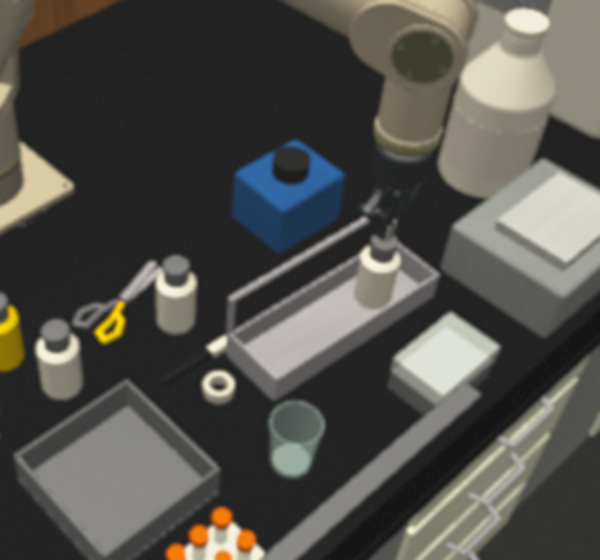

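The crop shows the rack bottle still upright with its cap at crop (383,247). The closed fingertips seem to end at or just above it, at about (387,232). I'll measure both.

Run:
```python
from m import *
c=cam("scene");W=cloud(c)
# columns through fingers/cap
for v in range(162,206,2):
    print(v,[W[v,u].round(3).tolist() for u in (389,392,395)], c["color"][v,392])
```

```text
162 [[0.608, 0.29, 0.196], [0.629, 0.272, 0.221], [0.629, 0.288, 0.212]] [30 33 35]
164 [[0.608, 0.293, 0.186], [0.62, 0.288, 0.199], [0.628, 0.291, 0.201]] [39 40 42]
166 [[0.63, 0.26, 0.215], [0.613, 0.302, 0.177], [0.631, 0.288, 0.198]] [47 48 50]
168 [[0.63, 0.262, 0.206], [0.62, 0.293, 0.179], [0.63, 0.293, 0.186]] [52 54 55]
170 [[0.631, 0.262, 0.2], [0.63, 0.279, 0.188], [0.633, 0.29, 0.182]] [34 37 37]
172 [[0.628, 0.27, 0.184], [0.631, 0.28, 0.18], [0.631, 0.296, 0.17]] [41 41 42]
174 [[0.618, 0.287, 0.158], [0.624, 0.294, 0.158], [0.629, 0.302, 0.156]] [42 43 45]
176 [[0.618, 0.29, 0.148], [0.626, 0.293, 0.152], [0.63, 0.302, 0.15]] [57 59 56]
178 [[0.619, 0.291, 0.14], [0.625, 0.297, 0.14], [0.63, 0.304, 0.14]] [69 69 67]
180 [[0.616, 0.298, 0.125], [0.625, 0.299, 0.131], [0.63, 0.307, 0.13]] [108 107 103]
182 [[0.621, 0.293, 0.124], [0.628, 0.296, 0.128], [0.634, 0.302, 0.128]] [135 133 130]
184 [[0.626, 0.287, 0.123], [0.632, 0.293, 0.124], [0.637, 0.3, 0.123]] [121 121 116]
186 [[0.628, 0.285, 0.119], [0.634, 0.292, 0.118], [0.641, 0.296, 0.121]] [69 68 67]
188 [[0.632, 0.28, 0.116], [0.638, 0.287, 0.116], [0.64, 0.301, 0.108]] [65 66 65]
190 [[0.63, 0.288, 0.101], [0.635, 0.294, 0.101], [0.641, 0.301, 0.101]] [80 79 74]
192 [[0.631, 0.287, 0.094], [0.638, 0.293, 0.095], [0.644, 0.299, 0.096]] [233 228 202]
194 [[0.635, 0.283, 0.091], [0.643, 0.286, 0.095], [0.648, 0.295, 0.092]] [240 236 219]
196 [[0.637, 0.283, 0.084], [0.646, 0.285, 0.09], [0.651, 0.292, 0.089]] [183 176 154]
198 [[0.638, 0.283, 0.076], [0.646, 0.287, 0.08], [0.65, 0.297, 0.075]] [132 127 113]
200 [[0.64, 0.283, 0.069], [0.647, 0.287, 0.072], [0.648, 0.302, 0.062]] [133 129 113]
202 [[0.643, 0.281, 0.064], [0.65, 0.286, 0.066], [0.651, 0.3, 0.057]] [133 129 113]
204 [[0.644, 0.282, 0.056], [0.648, 0.291, 0.052], [0.651, 0.302, 0.047]] [133 128 112]
```

Run:
```python
from m import *
S=np.load("scene0.npy");p=S[20:80,335:400].reshape(-1,3)
q=p[(abs(p[:,0]-.275)<.09)&(abs(p[:,1]-.561)<.09)&(p[:,2]>.1)]
print(len(q),np.percentile(q[:,2],[0,1,2,5,10,50]).round(3)); print(q[np.argsort(q[:,2])[:8]].round(3))
print(manip.tip_extent,[a for a in dir(manip) if a[0]!="_"])
W=cloud(cam("top"));d=W[150:200,160:215]
for dz in [(.115,.135)]:
    m=(W[...,2]>dz[0])&(W[...,2]<dz[1]);m[:150]=0;m[192:]=0;m[:,:150]=0;m[:,215:]=0
    print(m.sum(),W[m].mean(0),W[m].min(0),W[m].max(0))
W=cloud(cam("scene"));p=W[120:215,370:420].reshape(-1,3)
for a in np.arange(.1,.2,.01):
    q=p[(p[:,2]>a)&(p[:,2]<a+.01)&(abs(p[:,1]-.3)<.08)]
    if len(q):print(round(a,3),len(q),np.percentile(q[:,:2],[3,97],axis=0).round(3).tolist())
```

```text
1213 [0.24  0.248 0.253 0.263 0.284 0.335]
[[0.303 0.604 0.24 ]
 [0.293 0.601 0.24 ]
 [0.254 0.52  0.241]
 [0.258 0.516 0.241]
 [0.3   0.597 0.241]
 [0.292 0.601 0.243]
 [0.301 0.6   0.244]
 [0.299 0.597 0.244]]
0.025 ['MotionError', 'tip_extent']
98 [0.56779425 0.25397364 0.12361205] [0.55655882 0.18252525 0.11608635] [0.60818127 0.30291582 0.13230441]
0.1 29 [[0.613, 0.283], [0.647, 0.306]]
0.11 46 [[0.571, 0.272], [0.641, 0.31]]
0.12 120 [[0.566, 0.273], [0.64, 0.321]]
0.13 16 [[0.612, 0.292], [0.636, 0.312]]
0.14 19 [[0.611, 0.29], [0.63, 0.314]]
0.15 23 [[0.614, 0.289], [0.631, 0.308]]
0.16 9 [[0.624, 0.286], [0.63, 0.31]]
0.17 37 [[0.611, 0.274], [0.632, 0.33]]
0.18 31 [[0.615, 0.268], [0.632, 0.337]]
0.19 52 [[0.611, 0.258], [0.635, 0.347]]
```

The fingertips actually sit about 28 mm higher than the reported TCP implies: about 0.240 at the start and about 0.130 now. I'll open and go 29 mm lower.

Emit:
jog_arm([
  [0,-0.001,0,0,0,0,1],
  [0,-0.001,0,0,0,0,1],
  [0,-0.001,0,0,0,0,1],
  [0,-0.001,0,0,0,0,1],
  [0,-0.001,0,0,0,0,1],
])

```text
clock: 3.18
position: [0.6169, 0.3043, 0.1228]
ee_rot: [-0.0, 1.0, 0.0, 0.0]
ft_force: [-0.0, -0.1, -0.7]
grip_width: 0.711
grasp_force: 0.0
```

Emit:
jog_arm([
  [0,0,0,0,0,0,1],
  [0,0,0.008,0,0,0,1],
  [0,0,0.016,0,0,0,1],
  [0,0,0.023,0,0,0,1],
  [0,0,0.028,0,0,0,1],
])

```text
clock: 3.6
position: [0.6163, 0.304, 0.093]
ee_rot: [-0.0, 1.0, -0.0, -0.001]
ft_force: [-0.5, -0.2, -0.3]
grip_width: 0.997
grasp_force: 0.0
```

Emit:
jog_arm([
  [0,0,0,0,0,0,-1],
  [0,0,0,0,0,0,-1],
  [0,0,0,0,0,0,-1],
  [0,0,0,0,0,0,-1],
  [0,0,0,0,0,0,-1],
])

```text
clock: 4.02
position: [0.6173, 0.3042, 0.0956]
ee_rot: [0.0, 1.0, 0.0, 0.0]
ft_force: [-0.4, -2.1, 3.7]
grip_width: 0.425
grasp_force: 60.4
```

Emit:
jog_arm([
  [0,0,0,0,0,0,-1],
  [0,0,0,0,0,0,-1],
  [0,0,0,0,0,0,-1],
  [0,0,0,0,0,0,-1],
])

```text
clock: 4.35
position: [0.6173, 0.3043, 0.0956]
ee_rot: [0.0, 1.0, 0.0, 0.001]
ft_force: [-0.6, -1.2, 6.8]
grip_width: 0.427
grasp_force: 60.5
```

Emit:
jog_arm([
  [0,0,-0.01,0,0,0,-1],
  [0,0,-0.03,0,0,0,-1],
  [0,0,-0.05,0,0,0,-1],
  [0,0,-0.05,0,0,0,-1],
  [0,0,-0.05,0,0,0,-1],
])

```text
clock: 4.77
position: [0.6171, 0.3046, 0.1452]
ee_rot: [-0.0, 1.0, 0.0, 0.0]
ft_force: [0.1, -0.2, -6.3]
grip_width: 0.425
grasp_force: 61.1
```

Emit:
jog_arm([
  [0,0,0,0,0,0,-1],
  [0,0,0,0,0,0,-1],
  [0,0,0,0,0,0,-1],
  [0,0,0,0,0,0,-1],
  [0,0,0,0,0,0,-1],
])

```text
clock: 5.18
position: [0.6166, 0.3042, 0.1441]
ee_rot: [-0.0, 1.0, -0.0, -0.0]
ft_force: [0.2, 0.2, -4.3]
grip_width: 0.426
grasp_force: 61.1
```

Emit:
jog_arm([
  [0,0,0,0,0,0,-1],
])

```text
clock: 5.27
position: [0.6168, 0.3042, 0.1445]
ee_rot: [-0.0, 1.0, -0.0, -0.0]
ft_force: [-0.3, -0.6, -5.1]
grip_width: 0.428
grasp_force: 61.1
```

Emit:
jog_arm([
  [0,0,0,0,0,0,-1],
])

```text
clock: 5.35
position: [0.6169, 0.3043, 0.1447]
ee_rot: [-0.0, 1.0, 0.0, -0.0]
ft_force: [-0.3, -0.5, -5.5]
grip_width: 0.425
grasp_force: 61.1
```

Emit:
jog_arm([
  [0,0,0,0,0,0,-1],
])

```text
clock: 5.43
position: [0.6169, 0.3043, 0.1448]
ee_rot: [-0.0, 1.0, 0.0, -0.0]
ft_force: [0.1, -0.3, -4.6]
grip_width: 0.425
grasp_force: 61.1
```

Emit:
jog_arm([
  [0,0,0,0,0,0,-1],
])

```text
clock: 5.52
position: [0.6169, 0.3043, 0.1449]
ee_rot: [-0.0, 1.0, 0.0, 0.0]
ft_force: [-0.1, -0.8, -4.7]
grip_width: 0.426
grasp_force: 61.1
```

Emit:
jog_arm([
  [0,0,0,0,0,0,-1],
])

```text
clock: 5.6
position: [0.6169, 0.3043, 0.1448]
ee_rot: [-0.0, 1.0, 0.0, 0.0]
ft_force: [-0.0, -0.2, -4.6]
grip_width: 0.427
grasp_force: 61.1
```

Emit:
jog_arm([
  [0,0,0,0,0,0,-1],
])

```text
clock: 5.68
position: [0.6169, 0.3043, 0.1448]
ee_rot: [-0.0, 1.0, 0.0, 0.0]
ft_force: [-0.4, -0.8, -5.9]
grip_width: 0.426
grasp_force: 61.1
```

Run:
```python
from m import *
inc([.611,-.204,.25])
T=cloud(cam("top"));bottles(T,[(261,228),(328,235)])
f=[]
for i in range(12): 
    cam("top"); f.append(get_obs()["ft_force"][2])
print(np.round(f,2),np.mean(f))
```

```text
t5.68 pos [0.6169 0.3043 0.1448] F [-0.44 -0.77 -5.92] gw 0.426 gf 61.1 q [-0.58  0.52  0.08  1.38 -0.04  1.25  1.07]
[[-1.0, -0.0, 0.0], [-0.0, 1.0, 0.0], [-0.0, 0.0, -1.0]]
inc [ 0.006  -0.5083 -0.1052] rot None
(261, 228) ztop 0.121 mean [0.4447 0.0486 0.1214] circ [0.445  0.0491] 0.0187 125
(328, 235) ztop 0.121 mean [ 0.4258 -0.1548  0.1214] circ [ 0.4261 -0.1552] 0.0187 127
[-4.93 -5.5  -4.81 -4.66 -4.46 -4.57 -5.06 -4.22 -5.03 -5.05 -5.05 -5.1 ] -4.869714321267946
```

Bottle in the rack weighs about 0.5 kg (4.87 N), so it's heavy and goes back down where it was.

Emit:
jog_arm([
  [0,0,0.015,0,0,0,-1],
  [0,0,0.03,0,0,0,-1],
  [0,0,0.04,0,0,0,-1],
  [0,0,0.046,0,0,0,-1],
  [0,0,0.049,0,0,0,-1],
])

```text
clock: 6.75
position: [0.6169, 0.304, 0.0957]
ee_rot: [-0.0, 1.0, -0.0, -0.0]
ft_force: [-3.9, -3.0, 9.3]
grip_width: 0.427
grasp_force: 62.4
```

Emit:
jog_arm([
  [0,0,0,0,0,0,-1],
  [0,0,0,0,0,0,-1],
  [0,0,0,0,0,0,1],
  [0,0,0,0,0,0,1],
  [0,0,0,0,0,0,1],
])

```text
clock: 7.17
position: [0.6175, 0.3047, 0.0969]
ee_rot: [-0.0, 1.0, 0.001, 0.001]
ft_force: [-0.6, -0.1, 0.7]
grip_width: 0.834
grasp_force: 0.0
```

Emit:
jog_arm([
  [0,0,0,0,0,0,1],
  [0,0,0,0,0,0,1],
  [0,0,-0.015,0,0,0,1],
  [0,0,-0.04,0,0,0,1],
  [0,0,-0.08,0,0,0,1],
])

```text
clock: 7.58
position: [0.6151, 0.3034, 0.173]
ee_rot: [-0.0, 1.0, -0.002, -0.003]
ft_force: [1.1, 0.1, -0.4]
grip_width: 1.0
grasp_force: 0.0
```

Emit:
jog_arm([
  [0.035,-0.02,0,0,0,0,1],
  [0.06,-0.05,0,0,0,0,1],
  [0.08,-0.085,0,0,0,0,1],
  [0.1,-0.12,0,0,0,0,1],
  [0.12,-0.155,0,0,0,0,1],
])

```text
clock: 8.0
position: [0.4958, 0.1479, 0.176]
ee_rot: [-0.0, 1.0, 0.0, 0.0]
ft_force: [1.0, -1.3, 1.2]
grip_width: 0.996
grasp_force: 0.0
```

Emit:
jog_arm([
  [0.02,-0.035,0,0,0,0,1],
  [0.035,-0.07,0,0,0,0,1],
  [0.052,-0.1,0,0,0,0,1],
  [0.052,-0.1,0,0,0,0,1],
  [0.052,-0.1,0,0,0,0,1],
])

```text
clock: 8.42
position: [0.4447, 0.0479, 0.1765]
ee_rot: [0.001, 1.0, 0.0, 0.001]
ft_force: [0.1, 1.0, 0.9]
grip_width: 1.002
grasp_force: 0.0
```

Run:
```python
from m import *
inc([.445,.049,.089])
f=[];T=cloud(cam("top"));bottles(T,[(178,171),(328,235)])
for i in range(6): 
    cam("top"); f.append(get_obs()["ft_force"][2])
print(np.mean(f))
```

```text
t8.42 pos [0.4447 0.0479 0.1765] F [0.14 0.96 0.9 ] gw 1.002 gf 0.0 q [-0.39 -0.03  0.18  1.98  0.01  1.19  1.35]
[[-1.0, 0.003, 0.001], [0.003, 1.0, 0.001], [-0.001, 0.001, -1.0]]
inc [-0.0002  0.001   0.0875] rot None
(178, 171) ztop 0.127 mean [0.6167 0.3046 0.1271] circ [0.6179 0.3052] 0.0199 130
(328, 235) ztop 0.120 mean [ 0.4255 -0.1549  0.1208] circ [ 0.4257 -0.1552] 0.0187 120
0.1753954437971549
```

Emit:
jog_arm([
  [0,0.001,0.03,0,0,0,1],
  [0,0.001,0.055,0,0,0,1],
  [0,0.001,0.075,0,0,0,1],
  [0,0.001,0.087,0,0,0,1],
  [0,0.001,0.087,0,0,0,1],
])

```text
clock: 9.18
position: [0.4433, 0.0502, 0.0862]
ee_rot: [-0.0, 1.0, -0.001, -0.002]
ft_force: [-0.6, 0.3, 0.3]
grip_width: 1.002
grasp_force: 0.0
```

Emit:
jog_arm([
  [0,0,0,0,0,0,-1],
  [0,0,0,0,0,0,-1],
  [0,0,0,0,0,0,-1],
  [0,0,0,0,0,0,-1],
  [0,0,0,0,0,0,-1],
])

```text
clock: 9.6
position: [0.4459, 0.05, 0.09]
ee_rot: [0.0, 1.0, 0.0, 0.001]
ft_force: [-0.6, -1.9, 5.6]
grip_width: 0.423
grasp_force: 59.6
```

Emit:
jog_arm([
  [0,0,0,0,0,0,-1],
  [0,0,-0.01,0,0,0,-1],
  [0,0,-0.04,0,0,0,-1],
  [0,0,-0.08,0,0,0,-1],
  [0,0,-0.12,0,0,0,-1],
])

```text
clock: 10.02
position: [0.4435, 0.0499, 0.21]
ee_rot: [-0.0, 1.0, -0.0, -0.001]
ft_force: [2.4, 0.8, -5.7]
grip_width: 0.42
grasp_force: 61.7
```

Emit:
jog_arm([
  [0,0,-0.04,0,0,0,-1],
  [0,0,-0.06,0,0,0,-1],
  [0,0,-0.06,0,0,0,-1],
  [0,0,-0.06,0,0,0,-1],
  [0,0,-0.06,0,0,0,-1],
])

```text
clock: 10.43
position: [0.4439, 0.0501, 0.2673]
ee_rot: [-0.0, 1.0, -0.0, -0.001]
ft_force: [-0.3, 0.2, -6.2]
grip_width: 0.423
grasp_force: 62.2
```

Run:
```python
from m import *
f=[];T=cloud(cam("top"));bottles(T,[(178,171),(328,235)])
for i in range(12): 
    cam("top"); f.append(get_obs()["ft_force"][2])
print(np.mean(f[2:]),np.std(f))
inc([.611,-.204,.25])
# rack fit
T=np.load("top0.npy");p=T[165:212,145:268].reshape(-1,3)
q=p[(p[:,2]>.118)&(p[:,2]<.132)&(p[:,0]<.59)&(p[:,0]>.53)]
a,b=np.polyfit(q[:,1],q[:,0],1)
for _ in range(3):
    r=q[:,0]-(a*q[:,1]+b);q=q[abs(r)<.008];a,b=np.polyfit(q[:,1],q[:,0],1)
print("rail x=%.4f*y+%.4f"%(a,b),len(q),q[:,1].min(),q[:,1].max(),np.std(q[:,0]-a*q[:,1]-b), a*.2195+b)
```

```text
(178, 171) ztop 0.127 mean [0.6167 0.3046 0.127 ] circ [0.6175 0.3054] 0.0209 136
(328, 235) ztop 0.120 mean [ 0.4255 -0.155   0.1207] circ [ 0.4261 -0.1548] 0.0188 123
-5.386372590544478 0.3931962064949843
t11.08 pos [0.4449 0.0502 0.2688] F [ 0.67  0.8  -5.55] gw 0.426 gf 62.2 q [-0.4  -0.09  0.18  1.84  0.02  1.39  1.34]
[[-1.0, -0.0, -0.0], [-0.0, 1.0, 0.0], [0.0, 0.0, -1.0]]
inc [-0.166  -0.2543  0.0187] rot None
rail x=0.0760*y+0.5401 353 0.05910722510452238 0.3863580167443276 0.0027591026739417442 0.5567359403990104
```

Second bottle weighs about 0.55 kg, so it's heavy. I'm placing it in the rack at (0.611, 0.200).

Emit:
jog_arm([
  [-0.02,0.018,0,0,0,0,-1],
  [-0.045,0.041,0,0,0,0,-1],
  [-0.075,0.068,0,0,0,0,-1],
  [-0.105,0.095,0,0,0,0,-1],
  [-0.13,0.118,0,0,0,0,-1],
])

```text
clock: 11.5
position: [0.5764, 0.1706, 0.2684]
ee_rot: [-0.001, 1.0, 0.0, 0.0]
ft_force: [0.4, -0.3, -5.7]
grip_width: 0.428
grasp_force: 61.9
```

Emit:
jog_arm([
  [-0.025,0.022,0,0,0,0,-1],
  [-0.036,0.032,0,0,0,0,-1],
  [-0.036,0.032,0.02,0,0,0,-1],
  [-0.036,0.032,0.05,0,0,0,-1],
  [-0.036,0.032,0.08,0,0,0,-1],
])

```text
clock: 11.92
position: [0.6115, 0.2008, 0.188]
ee_rot: [-0.0, 1.0, 0.0, 0.001]
ft_force: [0.2, -0.4, -7.0]
grip_width: 0.426
grasp_force: 62.0
```

Emit:
jog_arm([
  [0,0,0.03,0,0,0,-1],
  [0,0,0.055,0,0,0,-1],
  [0,0,0.075,0,0,0,-1],
  [0,0,0.08,0,0,0,-1],
  [0,0,0.08,0,0,0,-1],
])

```text
clock: 12.33
position: [0.6099, 0.2001, 0.1071]
ee_rot: [-0.0, 1.0, -0.001, -0.002]
ft_force: [-0.8, -1.2, -6.2]
grip_width: 0.421
grasp_force: 61.9
```

Run:
```python
from m import *
inc([.611,.2,.0965])
T=cloud(cam("top"));bottles(T,[(328,235)])
```

```text
t12.33 pos [0.6099 0.2001 0.1071] F [-0.85 -1.16 -6.23] gw 0.421 gf 61.9 q [-0.48  0.45  0.12  1.55 -0.06  1.14  1.22]
[[-1.0, -0.0, -0.003], [-0.0, 1.0, -0.001], [0.003, -0.001, -1.0]]
inc [-0.0011 -0.      0.0106] rot None
(328, 235) ztop 0.120 mean [ 0.4257 -0.1549  0.1208] circ [ 0.4261 -0.1552] 0.0189 129
```

Emit:
jog_arm([
  [0,0,0.005,0,0,0,-1],
  [0,0,0.009,0,0,0,-1],
  [0,0,0.012,0,0,0,-1],
  [0,0,0.012,0,0,0,-1],
  [0,0,0.012,0,0,0,-1],
])

```text
clock: 12.8
position: [0.6109, 0.2003, 0.097]
ee_rot: [-0.0, 1.0, 0.0, 0.0]
ft_force: [-0.7, -0.5, -5.5]
grip_width: 0.428
grasp_force: 62.0
```

Emit:
jog_arm([
  [0,0,0,0,0,0,1],
  [0,0,0,0,0,0,1],
  [0,0,0,0,0,0,1],
  [0,0,0,0,0,0,1],
  [0,0,0,0,0,0,1],
])

```text
clock: 13.22
position: [0.6112, 0.2005, 0.0973]
ee_rot: [-0.0, 1.0, 0.0, 0.0]
ft_force: [-0.3, 0.7, 0.4]
grip_width: 1.0
grasp_force: 0.0
```

Emit:
jog_arm([
  [0,0,-0.02,0,0,0,1],
  [0,0,-0.05,0,0,0,1],
  [0,0,-0.085,0,0,0,1],
  [0.015,-0.03,-0.085,0,0,0,1],
  [0.035,-0.06,-0.085,0,0,0,1],
])

```text
clock: 13.63
position: [0.5774, 0.1416, 0.1841]
ee_rot: [-0.001, 1.0, 0.001, 0.002]
ft_force: [0.7, -1.0, 0.2]
grip_width: 0.998
grasp_force: 0.0
```

Emit:
jog_arm([
  [0.018,-0.035,0,0,0,0,1],
  [0.036,-0.07,0,0,0,0,1],
  [0.054,-0.105,0,0,0,0,1],
  [0.072,-0.14,0,0,0,0,1],
  [0.09,-0.175,0,0,0,0,1],
])

```text
clock: 14.05
position: [0.4849, -0.0362, 0.1821]
ee_rot: [-0.0, 1.0, 0.0, 0.0]
ft_force: [1.7, -0.7, 0.2]
grip_width: 1.005
grasp_force: 0.0
```

Emit:
jog_arm([
  [0.018,-0.035,0,0,0,0,1],
  [0.036,-0.07,0,0,0,0,1],
  [0.05,-0.1,0,0,0,0,1],
  [0.06,-0.12,0,0,0,0,1],
  [0.06,-0.12,0,0,0,0,1],
])

```text
clock: 14.47
position: [0.4239, -0.1593, 0.1823]
ee_rot: [0.003, 1.0, -0.0, 0.0]
ft_force: [0.1, -0.3, -0.5]
grip_width: 0.998
grasp_force: 0.0
```

Emit:
jog_arm([
  [0,0,0,0,0,0,1],
  [0,0,0,0,0,0,1],
])

```text
clock: 14.63
position: [0.4265, -0.154, 0.182]
ee_rot: [-0.0, 1.0, 0.0, 0.0]
ft_force: [0.0, 0.7, -0.6]
grip_width: 0.998
grasp_force: 0.0
```

Run:
```python
from m import *
c=cam("top");T=cloud(c);save(c,"t3.png");bottles(T,[(178,171),(216,175),(328,235)])
inc([.4257,-.155,.0895])
```

```text
(178, 171) ztop 0.126 mean [0.6167 0.3039 0.1268] circ [0.6171 0.305 ] 0.0207 136
(216, 175) ztop 0.126 mean [0.6095 0.1983 0.1272] circ [0.6094 0.1984] 0.0191 126
(328, 235) ztop 0.593 mean [ 0.3998 -0.1128  0.5912] circ [ 0.4034 -0.1123] 0.0249 262
t14.68 pos [ 0.4266 -0.1537  0.1819] F [-0.12 -0.91 -0.34] gw 1.000 gf 0.0 q [-0.13 -0.04  0.37  1.97  0.01  1.21  1.81]
[[-1.0, -0.002, 0.0], [-0.002, 1.0, 0.0], [-0.0, 0.0, -1.0]]
inc [ 0.0009 -0.0014  0.0924] rot None
```

View pics/t3.png

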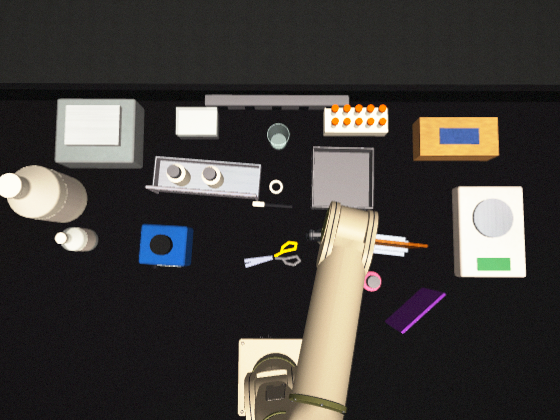

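The picture shows both bottles upright in the rack at (178,174) and (211,176), with the arm over the third. I'll grasp it now.

Emit:
jog_arm([
  [0.001,-0.001,0.03,0,0,0,1],
  [0.001,-0.001,0.06,0,0,0,1],
  [0.001,-0.001,0.08,0,0,0,1],
  [0.001,-0.001,0.092,0,0,0,1],
  [0.001,-0.001,0.092,0,0,0,1],
])

```text
clock: 15.1
position: [0.4238, -0.1542, 0.0873]
ee_rot: [-0.001, 1.0, 0.0, -0.002]
ft_force: [0.3, 0.5, -0.8]
grip_width: 0.999
grasp_force: 0.0
```

Emit:
jog_arm([
  [0,0,0,0,0,0,-1],
  [0,0,0,0,0,0,-1],
  [0,0,0,0,0,0,-1],
  [0,0,0,0,0,0,-1],
  [0,0,0,0,0,0,-1],
])

```text
clock: 15.52
position: [0.4259, -0.156, 0.091]
ee_rot: [-0.0, 1.0, -0.0, 0.001]
ft_force: [-0.6, -0.7, 5.2]
grip_width: 0.427
grasp_force: 59.6
```

Emit:
jog_arm([
  [0,0,0,0,0,0,-1],
  [0,0,-0.01,0,0,0,-1],
  [0,0,-0.04,0,0,0,-1],
  [0,0,-0.08,0,0,0,-1],
  [0,0,-0.12,0,0,0,-1],
])

```text
clock: 15.93
position: [0.4236, -0.1556, 0.2111]
ee_rot: [0.0, 1.0, 0.0, -0.001]
ft_force: [2.2, -0.5, -4.4]
grip_width: 0.421
grasp_force: 61.7
```

Emit:
jog_arm([
  [0,0,-0.02,0,0,0,-1],
  [0,0,-0.02,0,0,0,-1],
  [0,0,-0.02,0,0,0,-1],
  [0,0,-0.02,0,0,0,-1],
  [0,0,-0.02,0,0,0,-1],
])

```text
clock: 16.35
position: [0.4239, -0.1555, 0.2281]
ee_rot: [-0.0, 1.0, 0.0, -0.002]
ft_force: [-0.1, -0.1, -5.6]
grip_width: 0.422
grasp_force: 62.1
```

Run:
```python
from m import *
f=[]
for i in range(14): 
    cam("top"); f.append(get_obs()["ft_force"][2])
print(np.mean(f[2:]),np.std(f[2:]))
inc([.6116,-.2044,.0965])
```

```text
-4.73445601180365 0.3591683356256892
t17.05 pos [ 0.425  -0.1557  0.2298] F [-0.47 -0.59 -5.44] gw 0.422 gf 62.1 q [-0.14 -0.08  0.37  1.9   0.03  1.31  1.8 ]
[[-1.0, -0.0, 0.0], [-0.0, 1.0, 0.0], [-0.0, 0.0, -1.0]]
inc [-0.1866 -0.0487  0.1333] rot None
```

Third bottle weighs about 0.48 kg, so it's heavy too. It goes in the rack at (0.603, 0.100).

Emit:
jog_arm([
  [0,0.02,-0.02,0,0,0,-1],
  [-0.02,0.045,-0.035,0,0,0,-1],
  [-0.045,0.075,-0.035,0,0,0,-1],
  [-0.07,0.105,-0.035,0,0,0,-1],
  [-0.09,0.135,-0.035,0,0,0,-1],
])

```text
clock: 17.47
position: [0.5164, -0.019, 0.2651]
ee_rot: [-0.0, 1.0, 0.0, 0.001]
ft_force: [-0.1, -0.0, -5.0]
grip_width: 0.422
grasp_force: 62.2
```

Emit:
jog_arm([
  [-0.022,0.03,0,0,0,0,-1],
  [-0.045,0.06,0,0,0,0,-1],
  [-0.065,0.09,0,0,0,0,-1],
  [-0.08,0.112,0,0,0,0,-1],
  [-0.088,0.121,0,0,0,0,-1],
])

```text
clock: 17.88
position: [0.6038, 0.1055, 0.2637]
ee_rot: [-0.003, 1.0, 0.001, -0.0]
ft_force: [-1.2, -0.1, -3.9]
grip_width: 0.424
grasp_force: 62.2
```

Emit:
jog_arm([
  [0,0,0.02,0,0,0,-1],
  [0,0,0.05,0,0,0,-1],
  [0,0,0.085,0,0,0,-1],
  [0,0,0.12,0,0,0,-1],
  [0,0,0.145,0,0,0,-1],
])

```text
clock: 18.3
position: [0.6016, 0.1002, 0.1164]
ee_rot: [-0.0, 1.0, -0.0, -0.002]
ft_force: [-0.2, 0.1, -5.2]
grip_width: 0.422
grasp_force: 62.1
```

Run:
```python
from m import *
inc([.603,.1,.0975])
```

```text
t18.30 pos [0.6016 0.1002 0.1164] F [-0.19  0.08 -5.2 ] gw 0.422 gf 62.1 q [-0.36  0.38  0.16  1.64 -0.06  1.13  1.38]
[[-1.0, -0.001, -0.003], [-0.001, 1.0, -0.001], [0.003, -0.001, -1.0]]
inc [-0.0015 -0.0002  0.0189] rot None
```

Emit:
jog_arm([
  [0,0,0.01,0,0,0,-1],
  [0,0,0.018,0,0,0,-1],
  [0,0,0.0225,0,0,0,-1],
  [0,0,0.0225,0,0,0,-1],
  [0,0,0.0225,0,0,0,-1],
])

```text
clock: 18.72
position: [0.604, 0.1005, 0.0989]
ee_rot: [-0.0, 1.0, 0.0, 0.001]
ft_force: [-0.1, 0.1, -4.9]
grip_width: 0.425
grasp_force: 62.3
```

Emit:
jog_arm([
  [0,0,0,0,0,0,1],
  [0,0,0,0,0,0,1],
  [0,0,0,0,0,0,1],
  [0,0,0,0,0,0,1],
  [0,0,0,0,0,0,1],
])

```text
clock: 19.13
position: [0.6033, 0.1004, 0.0978]
ee_rot: [-0.0, 1.0, 0.0, 0.0]
ft_force: [0.3, 0.4, -0.3]
grip_width: 0.996
grasp_force: 0.0
```

Emit:
jog_arm([
  [0,0,-0.02,0,0,0,1],
  [0,0,-0.055,0,0,0,1],
  [0,0,-0.095,0,0,0,1],
  [0,0,-0.13,0,0,0,1],
  [0,0,-0.165,0,0,0,1],
])

```text
clock: 19.55
position: [0.6028, 0.1002, 0.2646]
ee_rot: [-0.0, 1.0, 0.0, 0.0]
ft_force: [0.9, -0.3, 0.5]
grip_width: 0.999
grasp_force: 0.0
```

Emit:
jog_arm([
  [0.014,-0.03,0,0,0,0.112,1],
  [0.028,-0.06,0,0,0,0.224,1],
  [0.042,-0.09,0,0,0,0.336,1],
  [0.056,-0.12,0,0,0,0.448,1],
  [0.07,-0.15,0,0,0,0.56,1],
])

```text
clock: 19.97
position: [0.5321, -0.0511, 0.2626]
ee_rot: [0.279, 0.96, 0.0, 0.0]
ft_force: [0.4, 0.3, 0.3]
grip_width: 1.003
grasp_force: 0.0
```

Emit:
jog_arm([
  [-0.004,-0.033,0,0,0,0.112,1],
  [-0.008,-0.066,0,0,0,0.224,1],
  [-0.012,-0.099,0,0,0,0.336,1],
  [-0.016,-0.132,0,0,0,0.448,1],
  [-0.02,-0.164,0,0,0,0.56,1],
])

```text
clock: 20.38
position: [0.4618, -0.2008, 0.2626]
ee_rot: [0.534, 0.846, 0.0, 0.0]
ft_force: [0.1, 0.3, -0.2]
grip_width: 1.0
grasp_force: 0.0
```

Emit:
jog_arm([
  [-0.02,-0.023,0,0,0,0.112,1],
  [-0.04,-0.046,0,0,0,0.224,1],
  [-0.06,-0.069,0,0,0,0.336,1],
  [-0.08,-0.092,0,0,0,0.448,1],
  [-0.096,-0.111,0,0,0,0.557,1],
])

```text
clock: 20.8
position: [0.4035, -0.3362, 0.2627]
ee_rot: [0.746, 0.666, 0.0, 0.0]
ft_force: [-0.2, -1.0, 0.3]
grip_width: 0.998
grasp_force: 0.0
```

Emit:
jog_arm([
  [0,0,0,0,0,0,1],
  [0,0,0,0,0,0,1],
  [0,0,0,0,0,0,1],
])

```text
clock: 21.05
position: [0.4052, -0.3334, 0.2623]
ee_rot: [0.743, 0.669, 0.0, -0.0]
ft_force: [0.1, 0.4, -0.1]
grip_width: 1.001
grasp_force: 0.0
```

Run:
```python
from m import *
c=cam("scene");save(c,"s4.png");T=cloud(cam("top"));bottles(T,[(178,171),(214,174),(250,177)])
s=np.array([.107,.9943,0]);z=np.array([0,0,-1.]);y=np.cross(z,s)
inc([.4053,-.3348,.175],np.c_[s,y,z])
```

```text
(178, 171) ztop 0.127 mean [0.6167 0.3044 0.1272] circ [0.6169 0.3048] 0.0206 134
(214, 174) ztop 0.126 mean [0.6094 0.1985 0.1264] circ [0.6092 0.1994] 0.0195 126
(250, 177) ztop 0.126 mean [0.6038 0.1001 0.1267] circ [0.6045 0.1006] 0.0189 123
t21.15 pos [ 0.4056 -0.3329  0.2623] F [ 0.87  0.39 -0.53] gw 1.001 gf 0.0 q [ 0.03  0.08  0.62  1.7  -0.05  1.38  0.55]
[[0.103, 0.995, 0.0], [0.995, -0.103, 0.0], [0.0, 0.0, -1.0]]
inc [-0.0019 -0.0001  0.0872] rot [ 0.0002 -0.0005  0.0043]
```

View pics/s4.png

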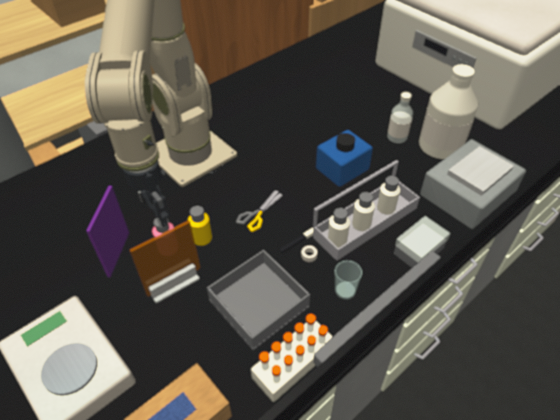

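The scene view shows three bottles upright in the rack at (340,230), (364,210) and (389,194), and the gripper above the amber shield at (165,250). I'll grip its top edge.

Emit:
jog_arm([
  [-0.001,0,0.03,0,0,0,1],
  [-0.002,0,0.055,0,0,0,1],
  [-0.002,0,0.075,0,0,0,1],
  [-0.002,0,0.087,0,0,0,1],
  [-0.002,0,0.087,0,0,0,1],
])

```text
clock: 21.57
position: [0.404, -0.3345, 0.173]
ee_rot: [0.743, 0.669, -0.001, -0.002]
ft_force: [-0.1, 0.2, -0.8]
grip_width: 0.999
grasp_force: 0.0
```

Emit:
jog_arm([
  [0,0,0,0,0,0,1],
  [0,0,0,0,0,0,-1],
  [0,0,0,0,0,0,-1],
  [0,0,0,0,0,0,-1],
  [0,0,0,0,0,0,-1],
])

```text
clock: 21.98
position: [0.4049, -0.3363, 0.176]
ee_rot: [0.744, 0.669, 0.0, 0.001]
ft_force: [-0.3, 0.4, -0.6]
grip_width: 0.451
grasp_force: 0.0
```

Emit:
jog_arm([
  [0,0,0,0,0,0,-1],
  [0,0,0,0,0,0,-1],
  [0,0,0,0,0,0,-1],
  [0,0,0,0,0,0,-1],
  [0,0,0,0,0,0,-1],
])

```text
clock: 22.4
position: [0.4053, -0.3362, 0.1756]
ee_rot: [0.744, 0.669, 0.0, 0.001]
ft_force: [3.1, -0.2, 0.5]
grip_width: 0.08
grasp_force: 59.4
```

Emit:
jog_arm([
  [0,0,0,0,0,0,-1],
  [0,0,0,0,0,0,-1],
  [0,0,0,0,0,0,-1],
])

```text
clock: 22.65
position: [0.4051, -0.3362, 0.1756]
ee_rot: [0.743, 0.669, 0.0, 0.001]
ft_force: [3.8, -0.7, 2.0]
grip_width: 0.078
grasp_force: 59.7
```

Emit:
jog_arm([
  [0,0,-0.01,0,0,0,-1],
  [0,0,-0.02,0,0,0,-1],
  [0,0,-0.04,0,0,0,-1],
  [0,0,-0.06,0,0,0,-1],
  [0,0,-0.08,0,0,0,-1],
])

```text
clock: 23.07
position: [0.4029, -0.3357, 0.2556]
ee_rot: [0.744, 0.668, -0.001, -0.002]
ft_force: [0.8, -1.2, -3.2]
grip_width: 0.077
grasp_force: 59.0
```

```bash
cat >> m.py <<'E'
C=np.array([.6118,.2183,0]);ex=np.array([.9971,-.0758,0]);ey=np.array([.0758,.9971,0]);ez=np.array([0,0,1.])
def Rlean(th):
    z=-np.sin(th)*ex-np.cos(th)*ez;return np.c_[ey,np.cross(z,ey),z]
def wp(x,y,z): return C+x*ex+y*ey+z*ez
E
python3 - <<'E'
from m import *
o,R=st();p=o["position"]
R0=Rlean(0);P1=wp(-.0548-.05,.0,.26)
d=R.T@(P1-p);print(P1,"total",d.round(4),Ro.from_matrix(R.T@R0).as_rotvec().round(4))
P2=wp(-.0548-.012,0,.2);print("then",(R0.T@(P2-P1)).round(4),Ro.from_matrix(R0.T@Rlean(.2)).as_rotvec().round(4))
E
```

```text
t23.07 pos [ 0.4029 -0.3357  0.2556] F [ 0.8  -1.16 -3.17] gw 0.077 gf 59.0 q [ 0.03  0.09  0.62  1.7  -0.05  1.37  0.55]
[[0.106, 0.994, -0.004], [0.994, -0.106, 0.001], [0.001, -0.004, -1.0]]
[0.50730392 0.22624384 0.26      ] total [ 0.5699  0.044  -0.004 ] [-0.0038 -0.001  -0.0307]
then [-0.     0.038  0.06 ] [0.2 0.  0. ]
```

Emit:
jog_arm([
  [0.02,0.003,0,0,0,-0.01,-1],
  [0.055,0.006,0,0,0,-0.02,-1],
  [0.09,0.009,0,0,0,-0.031,-1],
  [0.125,0.012,0,0,0,-0.031,-1],
  [0.16,0.015,0,0,0,-0.031,-1],
])

```text
clock: 23.48
position: [0.4349, -0.1773, 0.255]
ee_rot: [0.733, 0.68, -0.001, -0.001]
ft_force: [0.6, -0.1, -4.0]
grip_width: 0.08
grasp_force: 58.9
```

Emit:
jog_arm([
  [0.035,0.004,0,0,0,0,-1],
  [0.07,0.008,0,0,0,0,-1],
  [0.105,0.012,0,0,0,0,-1],
  [0.14,0.016,0,0,0,0,-1],
  [0.175,0.02,0,0,0,0,-1],
])

```text
clock: 23.9
position: [0.4681, -0.0047, 0.255]
ee_rot: [0.733, 0.68, -0.001, -0.001]
ft_force: [1.0, -0.6, -2.4]
grip_width: 0.081
grasp_force: 58.9
```

Emit:
jog_arm([
  [0.035,0,0,0,0,0,-1],
  [0.07,0,0,0,0,0,-1],
  [0.105,0,0,0,0,0,-1],
  [0.14,0,0,0,0,0,-1],
  [0.17,0,0,0,0,0,-1],
])

```text
clock: 24.32
position: [0.4809, 0.1653, 0.2548]
ee_rot: [0.733, 0.68, -0.002, -0.0]
ft_force: [1.2, 0.2, -2.4]
grip_width: 0.082
grasp_force: 59.0
```

Emit:
jog_arm([
  [0.03,0,0,0,0,0,-1],
  [0.055,0,0,0,0,0,-1],
  [0.065,0,0,0,0,0,-1],
  [0.065,0,0,0,0,0,-1],
  [0.065,0,0,0,0,0,-1],
])

```text
clock: 24.73
position: [0.4866, 0.2277, 0.2547]
ee_rot: [0.733, 0.68, -0.001, 0.0]
ft_force: [-0.2, -0.3, -2.7]
grip_width: 0.08
grasp_force: 58.9
```

Run:
```python
from m import *
inc(wp(-.0548-.014,0,.2),Rlean(.2))
c=cam("scene");save(c,"s5.png");W=cloud(c);np.save("W5.npy",W)
T=cloud(cam("top"));bottles(T,[(178,171),(214,174),(250,177)])
```

```text
t24.73 pos [0.4866 0.2277 0.2547] F [-0.17 -0.27 -2.7 ] gw 0.080 gf 58.9 q [-0.56  0.12  0.04  1.65 -0.    1.37 -0.59]
[[0.075, 0.997, -0.002], [0.997, -0.075, -0.002], [-0.002, -0.002, -1.0]]
inc [0.0002 0.0569 0.0546] rot [0.1983 0.0025 0.0006]
(178, 171) ztop 0.638 mean [0.5154 0.1899 0.6391] circ [0.515  0.1891] 0.0169 31
(214, 174) ztop 0.126 mean [0.6096 0.1983 0.1265] circ [0.6094 0.1985] 0.0198 121
(250, 177) ztop 0.126 mean [0.6037 0.1006 0.127 ] circ [0.6043 0.1008] 0.0186 117
```

View pics/s5.png

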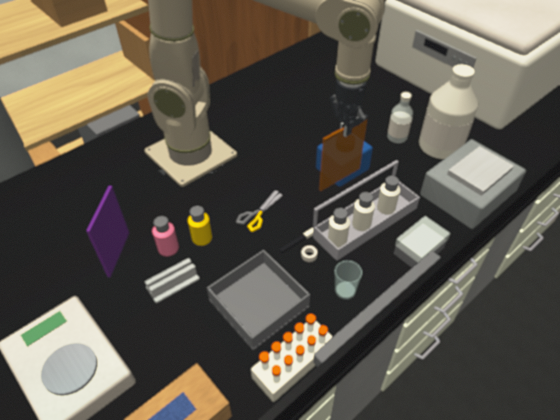

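The amber shield hangs vertically from the gripper in front of the rack at (343,155), and the three bottles stand in the rack. I'll check its pose in the hand, then translate and tilt.

```bash
cat >> m.py <<'E'
def amber(c,W,u0,u1,v0,v1):
    hsv=cv2.cvtColor(c["color"],cv2.COLOR_RGB2HSV)
    m=(hsv[...,0]<22)&(hsv[...,1]>130)&(hsv[...,2]>40);k=np.zeros_like(m);k[v0:v1,u0:u1]=1;m&=k
    p=W[cv2.erode(m.astype(np.uint8),np.ones((3,3)))>0];p=p[~np.isnan(p[:,0])]
    r=np.c_[(p-C)@ex,(p-C)@ey,p[:,2]]
    for _ in range(3):
        A=np.c_[np.ones(len(r)),r[:,1:]];s=np.linalg.lstsq(A,r[:,0],rcond=None)[0];e=r[:,0]-A@s;r=r[abs(e)<.01]
    print("n",len(r),"rack-frame face x=%.4f%+.3f y%+.3f z"%tuple(s),"tilt %.3f"%np.arctan(s[2]),"pct",np.percentile(r,[1,99],axis=0).round(4).tolist())
E
python3 - <<'E'
from m import *
c=cam("scene");W=cloud(c);amber(c,W,310,375,110,200);inc(wp(-.0688,0,.2547))
E
```

```text
n 1671 rack-frame face x=-0.1181+0.002 y-0.006 z tilt -0.006 pct [[-0.1238, -0.0812, 0.0968], [-0.1156, 0.0682, 0.2847]]
t24.88 pos [0.4872 0.2269 0.2553] F [-0.16 -0.84 -3.49] gw 0.082 gf 58.9 q [-0.56  0.12  0.04  1.65 -0.    1.37 -0.59]
[[0.077, 0.997, -0.0], [0.997, -0.077, -0.001], [-0.001, -0.0, -1.0]]
inc [0.0009 0.0561 0.0006] rot None
```

Emit:
jog_arm([
  [0,0.02,0,0,0,0,-1],
  [0,0.04,0,0,0,0,-1],
  [0,0.057,0,0,0,0,-1],
  [0,0.057,0,0.05,0,0,-1],
  [0,0.057,0,0.1,0,0,-1],
])

```text
clock: 25.3
position: [0.5443, 0.223, 0.2557]
ee_rot: [0.733, 0.679, -0.035, -0.037]
ft_force: [0.1, 0.9, -1.5]
grip_width: 0.078
grasp_force: 59.0
```

Emit:
jog_arm([
  [0,0,0,0.05,0,0,-1],
  [0,0,0,0.1,0,0,-1],
  [0,0,0,0.1,0,0,-1],
  [0,0,0,0.1,0,0,-1],
  [0,0,0,0.1,0,0,-1],
])

```text
clock: 25.72
position: [0.544, 0.224, 0.2555]
ee_rot: [0.73, 0.677, -0.067, -0.073]
ft_force: [0.0, 0.8, -2.4]
grip_width: 0.082
grasp_force: 59.1
```

Run:
```python
from m import *
inc(wp(-.0688,0,.18),Rlean(.2));c=cam("scene");W=cloud(c);amber(c,W,310,395,100,210)
```

```text
t25.72 pos [0.544  0.224  0.2555] F [ 0.    0.78 -2.45] gw 0.082 gf 59.1 q [-0.47  0.38  0.08  1.36 -0.12  1.59 -0.46]
[[0.076, 0.978, -0.196], [0.997, -0.074, 0.015], [-0.0, -0.197, -0.98]]
inc [-0.0006  0.0142  0.0741] rot [0.0017 0.0001 0.0003]
n 1071 rack-frame face x=-0.1112+0.001 y+0.190 z tilt 0.188 pct [[-0.0933, -0.0801, 0.1001], [-0.0568, 0.0692, 0.2848]]
```

Emit:
jog_arm([
  [0,0.004,0.02,0,0,0,-1],
  [0,0.008,0.04,0,0,0,-1],
  [0,0.012,0.06,0,0,0,-1],
  [0,0.015,0.075,0,0,0,-1],
  [0,0.0165,0.082,0,0,0,-1],
])

```text
clock: 26.18
position: [0.5426, 0.2243, 0.17]
ee_rot: [0.729, 0.677, -0.069, -0.073]
ft_force: [-0.4, 0.3, -3.6]
grip_width: 0.075
grasp_force: 59.1
```

Emit:
jog_arm([
  [0,0,0,0,0,0,-1],
  [0,0,0,0,0,0,-1],
  [0,0.0005,0.003,0,0,0,-1],
  [0,0.0005,0.003,0,0,0,-1],
  [0,0.0005,0.003,0,0,0,-1],
])

```text
clock: 26.6
position: [0.5439, 0.2246, 0.1693]
ee_rot: [0.729, 0.677, -0.067, -0.073]
ft_force: [0.1, 0.1, -3.1]
grip_width: 0.08
grasp_force: 59.1
```

Run:
```python
from m import *
inc(wp(-.0548,0,.167),Rlean(.2));c=cam("scene");W=cloud(c);amber(c,W,310,395,100,230)
f=[]
for i in range(4): cam("top"); f.append(get_obs()["ft_force"])
print(np.mean(f,0))
```

```text
t26.60 pos [0.5439 0.2246 0.1693] F [ 0.05  0.14 -3.08] gw 0.080 gf 59.1 q [-0.47  0.42  0.07  1.47 -0.12  1.43 -0.45]
[[0.075, 0.978, -0.197], [0.997, -0.073, 0.015], [0.001, -0.198, -0.98]]
inc [-0.0012  0.0135 -0.0004] rot [ 0.001  -0.0004  0.001 ]
n 539 rack-frame face x=-0.0951-0.003 y+0.192 z tilt 0.190 pct [[-0.0937, -0.0803, 0.0134], [-0.0566, 0.069, 0.1987]]
[-0.06368615 -0.2198032  -2.77189482]
```

Emit:
jog_arm([
  [0,0.003,-0.0006,0,0,0,-1],
  [0,0.006,-0.0012,0,0,0,-1],
  [0,0.009,-0.0018,0,0,0,-1],
  [0,0.009,-0.0018,0,0,0,-1],
  [0,0.009,-0.0018,0,0,0,-1],
])

```text
clock: 27.27
position: [0.553, 0.2237, 0.1685]
ee_rot: [0.73, 0.677, -0.068, -0.073]
ft_force: [0.5, 0.9, -2.4]
grip_width: 0.079
grasp_force: 59.1
```

Emit:
jog_arm([
  [0,0.0002,0.001,0,0,0,-1],
  [0,0.0002,0.001,0,0,0,-1],
  [0,0.0004,0.002,0,0,0,-1],
  [0,0.0004,0.002,0,0,0,-1],
  [0,0.0004,0.002,0,0,0,-1],
])

```text
clock: 27.68
position: [0.553, 0.2239, 0.1671]
ee_rot: [0.73, 0.677, -0.067, -0.073]
ft_force: [1.0, -0.5, 2.4]
grip_width: 0.08
grasp_force: 59.8
```

Emit:
jog_arm([
  [0,0.0002,0.001,0,0,0,-1],
  [0,0.0002,0.001,0,0,0,-1],
  [0,0.0002,0.001,0,0,0,-1],
])

```text
clock: 27.93
position: [0.5535, 0.2239, 0.167]
ee_rot: [0.73, 0.677, -0.067, -0.073]
ft_force: [0.7, -1.6, 8.4]
grip_width: 0.081
grasp_force: 60.8
```

Run:
```python
from m import *
f=[]
for i in range(6): cam("top"); f.append(get_obs()["ft_force"])
print(np.mean(f,0))
inc(wp(-.0548,0,.167),Rlean(.2))
```

```text
[ 0.7467242  -1.18986074  8.22818916]
t28.23 pos [0.5535 0.2239 0.167 ] F [ 0.89 -0.68  8.18] gw 0.081 gf 60.8 q [-0.46  0.44  0.07  1.45 -0.12  1.43 -0.44]
[[0.075, 0.978, -0.196], [0.997, -0.074, 0.016], [0.001, -0.197, -0.98]]
inc [-0.0012  0.0037 -0.0008] rot [ 0.0019 -0.0009  0.0008]
```

Bench contact found at TCP z 0.167, as predicted. I'll ease off and slide to the rail.

Emit:
jog_arm([
  [0,-0.0002,-0.001,0,0,0,-1],
  [0,0.001,-0.0012,0,0,0,-1],
  [0,0.002,-0.0014,0,0,0,-1],
  [0,0.002,-0.0014,0,0,0,-1],
])

```text
clock: 28.57
position: [0.555, 0.2238, 0.1668]
ee_rot: [0.729, 0.677, -0.068, -0.073]
ft_force: [-2.1, -0.6, 6.0]
grip_width: 0.08
grasp_force: 60.3
```

Emit:
jog_arm([
  [0,0.001,-0.0002,0,0,0,-1],
  [0,0.001,-0.0002,0,0,0,-1],
  [0,0.001,-0.0002,0,0,0,-1],
])

```text
clock: 28.82
position: [0.5558, 0.2237, 0.1666]
ee_rot: [0.729, 0.677, -0.068, -0.074]
ft_force: [-2.0, -1.0, 5.4]
grip_width: 0.084
grasp_force: 60.4
```

Emit:
jog_arm([
  [0,0.001,-0.0002,0,0,0,-1],
  [0,0.001,-0.0002,0,0,0,-1],
  [0,0.001,-0.0002,0,0,0,-1],
])

```text
clock: 29.07
position: [0.5567, 0.2236, 0.1665]
ee_rot: [0.729, 0.677, -0.068, -0.074]
ft_force: [-3.4, -1.5, 5.4]
grip_width: 0.079
grasp_force: 60.5
```

Run:
```python
from m import *
f=[]
for i in range(6): cam("top"); f.append(get_obs()["ft_force"])
print(np.mean(f,0))
inc(wp(-.0548,0,.167),Rlean(.2));c=cam("scene");W=cloud(c);amber(c,W,310,405,100,230)
```

```text
[-3.04781211 -0.93466255  5.64475735]
t29.37 pos [0.5566 0.2236 0.1665] F [-2.91 -1.77  5.64] gw 0.079 gf 60.5 q [-0.46  0.45  0.07  1.44 -0.12  1.43 -0.44]
[[0.075, 0.977, -0.199], [0.997, -0.073, 0.015], [-0.0, -0.2, -0.98]]
inc [-0.0011  0.0005 -0.0006] rot [-0.0012  0.0003  0.0011]
n 427 rack-frame face x=-0.0862-0.000 y+0.216 z tilt 0.213 pct [[-0.085, -0.0809, 0.0123], [-0.0437, 0.0636, 0.1959]]
```

Emit:
jog_arm([
  [0,-0.0001,-0.0006,0,0,0,-1],
  [0,-0.0001,-0.0006,0,0,0,-1],
  [0,-0.0001,-0.0006,0,0,0,-0.7],
  [0,-0.0001,-0.0006,0,0,0,-0.7],
  [0,-0.0001,-0.0006,0,0,0,-0.7],
])

```text
clock: 29.83
position: [0.5576, 0.2235, 0.167]
ee_rot: [0.73, 0.677, -0.068, -0.073]
ft_force: [0.5, -0.5, 0.0]
grip_width: 0.153
grasp_force: 0.1
```

Run:
```python
from m import *
st();c=cam("scene");W=cloud(c);amber(c,W,310,405,100,230)
c=cam("scene");W=cloud(c);amber(c,W,310,405,100,230);st()
cv2.imwrite("pics/s6.png",cv2.resize(c["color"][70:270,270:470,::-1],(600,600)))
```

```text
t29.83 pos [0.5576 0.2235 0.167 ] F [ 0.51 -0.49  0.03] gw 0.153 gf 0.1 q [-0.46  0.45  0.07  1.44 -0.12  1.43 -0.44]
[[0.075, 0.977, -0.197], [0.997, -0.074, 0.015], [0.0, -0.198, -0.98]]
n 402 rack-frame face x=-0.0845+0.002 y+0.224 z tilt 0.220 pct [[-0.0823, -0.0805, 0.0157], [-0.0396, 0.0649, 0.1967]]
n 402 rack-frame face x=-0.0844+0.001 y+0.222 z tilt 0.219 pct [[-0.0823, -0.0806, 0.0143], [-0.0399, 0.0659, 0.1973]]
t29.93 pos [0.5574 0.2235 0.1671] F [ 0.52 -0.69  0.01] gw 0.147 gf 0.1 q [-0.46  0.45  0.07  1.44 -0.12  1.43 -0.44]
[[0.075, 0.977, -0.198], [0.997, -0.074, 0.015], [0.0, -0.198, -0.98]]
```

View pics/s6.png

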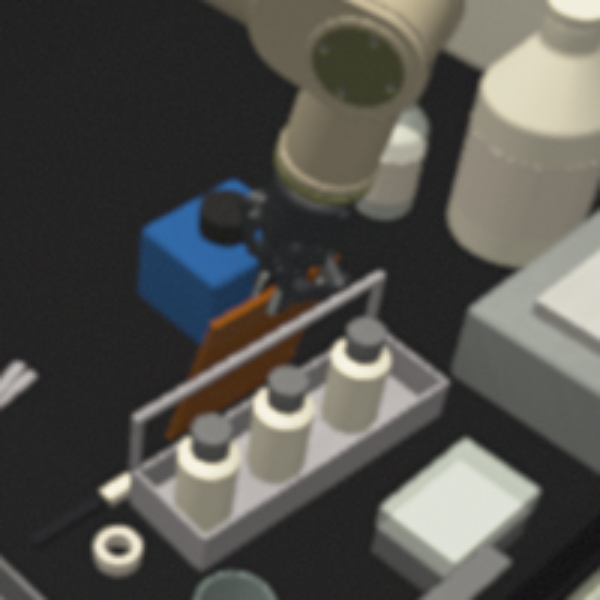

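The crop shows the shield at about (235,355) leaning on the rail with its top edge towards the rack, and the fingers slightly open around it. I'll open fully and withdraw along the tool axis.

Emit:
jog_arm([
  [0,0,0,0,0,0,-0.4],
  [0,0,0,0,0,0,0],
  [0,0,0,0,0,0,0.4],
  [0,0,0,0,0,0,0.4],
  [0,0,0,0,0,0,0.4],
])

```text
clock: 30.35
position: [0.5571, 0.2235, 0.1671]
ee_rot: [0.729, 0.677, -0.068, -0.073]
ft_force: [0.3, -0.0, 0.1]
grip_width: 0.698
grasp_force: 0.0
```

Emit:
jog_arm([
  [0,0,-0.005,0,0,0,0.4],
  [0,0,-0.015,0,0,0,0.4],
  [0,0,-0.035,0,0,0,0.4],
  [0,0,-0.065,0,0,0,0.4],
  [0,0,-0.1,0,0,0,0.4],
])

```text
clock: 30.77
position: [0.5764, 0.2218, 0.2661]
ee_rot: [0.729, 0.677, -0.069, -0.074]
ft_force: [1.4, -0.2, -0.0]
grip_width: 0.698
grasp_force: 0.0
```

Emit:
jog_arm([
  [0,-0.03,-0.03,0,0,0,0.4],
  [0,-0.06,-0.05,0,0,0,0.4],
  [0,-0.09,-0.05,0,0,0,0.4],
  [0,-0.09,-0.05,0,0,0,0.4],
  [0,-0.09,-0.05,0,0,0,0.4],
])

```text
clock: 31.18
position: [0.4983, 0.2283, 0.3343]
ee_rot: [0.729, 0.677, -0.066, -0.073]
ft_force: [-0.5, -0.1, -0.6]
grip_width: 0.697
grasp_force: 0.0
```

Run:
```python
from m import *
st();c=cam("scene");W=cloud(c);amber(c,W,310,405,100,230)
c=cam("scene");W=cloud(c);amber(c,W,310,405,100,230)
cv2.imwrite("pics/s7.png",c["color"][...,::-1])
t=cam("top");T=cloud(t);bottles(T,[(178,171),(214,174),(250,177)])
```

```text
t31.18 pos [0.4983 0.2283 0.3343] F [-0.51 -0.07 -0.58] gw 0.697 gf 0.0 q [-0.5   0.26  0.07  1.34 -0.12  1.71 -0.52]
[[0.074, 0.978, -0.195], [0.997, -0.072, 0.016], [0.002, -0.196, -0.981]]
n 525 rack-frame face x=-0.0844-0.002 y+0.253 z tilt 0.248 pct [[-0.0811, -0.0792, 0.0187], [-0.0339, 0.0717, 0.1962]]
n 527 rack-frame face x=-0.0843-0.002 y+0.253 z tilt 0.248 pct [[-0.0805, -0.0807, 0.0187], [-0.0335, 0.0696, 0.196]]
(178, 171) ztop 0.719 mean [0.5115 0.1665 0.7169] circ [0.5114 0.1646] 0.0257 306
(214, 174) ztop 0.189 mean [0.563  0.182  0.1918] circ [0.5601 0.1788] 0.0345 60
(250, 177) ztop 0.127 mean [0.6036 0.1004 0.1271] circ [0.6042 0.0998] 0.0193 126
```

View pics/s7.png

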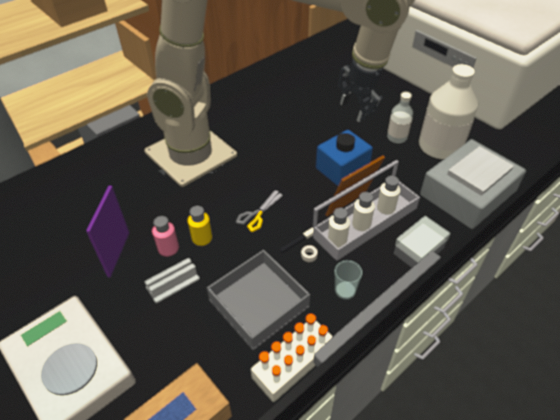

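The shield leans on the rail at (352,185) with a tilt of about 0.25 rad, centred within 6 mm. The three bottles are upright, the bystanders are unmoved and the gripper is clear. I'll settle briefly and hand in.

Emit:
jog_arm([
  [0,0,0,0,0,0,0.4],
  [0,0,0,0,0,0,0.4],
  [0,0,0,0,0,0,0.4],
  [0,0,0,0,0,0,0.4],
  [0,0,0,0,0,0,0.4],
])

```text
clock: 31.75
position: [0.499, 0.2279, 0.3318]
ee_rot: [0.729, 0.677, -0.068, -0.073]
ft_force: [0.8, -0.8, -0.4]
grip_width: 0.7
grasp_force: 0.0
```

```bash
python3 -c "
from m import *
c=cam('scene');amber(c,cloud(c),310,405,100,230)
print(workorder.hand_in())"
```

```text
n 524 rack-frame face x=-0.0843-0.003 y+0.252 z tilt 0.247 pct [[-0.0811, -0.0802, 0.0169], [-0.0342, 0.071, 0.1955]]
the job is handed in; nothing more can be done
None
```

The job is handed in, with no verdict returned: all three bottles weighed over 350 g (about 0.48–0.55 kg) and stand upright in the rack, none went in the crate, and the amber shield leans centred on the front rail, tilted about 0.25 rad.

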